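# Index the lamp test table and press the test button

## Robot

A 7-joint arm with a two-finger parallel gripper is mounted at the origin on the work surface. World frame = base frame: x ahead of the robot, y to its left, z up, the work surface at z = 0. Lengths are in mm, angles in rad, forces in N, time in s.
With the tool pointing down it reaches from about 400 to 900 mm from the base axis. Payload 5.5 kg.
Tool frame: the origin (TCP) lies at the centre of the arm's flange, where the gripper is bolted on; the fingertips stand 178 mm ahead of it and the grasp point (between the pads) lies 159 mm ahead of it; z points along the fingers, y is the direction in which the jaws open and shut (so a half turn about z gives the same grasp; the last joint's range is limited). The gripper opens to 92 mm and grips with 3 to 60 N. Pads are 19 mm wide; open, the fingers measure 130 mm over their backs; the gripper's body (75 mm by 190 mm) begins 47 mm behind the grasp point.
Start: joints at [-0.983, 0.501, -0.427, 1.55, 0.221, 1.138, -0.21], TCP at [207.395, 616.022, 404.729] pointing down, gripper open.
Joint ranges: [-2.88, 2.88], [-0.31, 2.03], [-1.54, 1.56], [0.2, 2.42], [-1.41, 4.55], [0.19, 2.02], [-2.57, 2.57]. Speed limits (rad/s): [2.57, 2.57, 3.14, 3.14, 3.14, 3.14, 3.14].

## Interface

Orientations are given as a rotation vector (axis times angle).
In Python, from workcell import env gives the robot as it stands.
- The arm moves only by the tool drive_tool, never from a script. Its argument "commands" is a list of rows, each a list of 6 numbers: the shift along the tool's x, y, z in m, then the turn, a rotation vector about the tool's x, y, z in degrees. A call has 1 to 12 rows; each row is the pose to reach, as a shift and turn from the pose commanded when the call began, along the tool's axes at that moment; what a row does not reach only later rows make up. A row lasts 1/12 s, in which the tool goes at most 41.7 mm and 7.16 degrees, less where a joint would pass 70% of its speed; a pose out of reach is approached as far as the arm can. A call with a gripper value outside its range is refused whole. "fingers" is the opening, from 0 (shut) to 1 (fully open), set as the call begins (left out, the last holds). The fingers move at their own pace and stop on an object; "squeeze" is the grip in N (left out, the last holds). Time passes only in rows, so rows that repeat a pose let the fingers close. It gives the time, the measured TCP pose, the force and the opening at its end, in the units of the state.
- env.observe(): the state, without advancing time (a new reading comes with each control period).
- env.get_image(name): name is "side" or "top"; returns a dict with "image" (400x640x3 uint8, red, green, blue), "camera_matrix" (3x3 intrinsics, pixels), "position" and "rotation" of the camera in the world. Camera axes: x right, y down, z forward; pixel columns grow to the right and rows downward; lengths in mm; the calibration is good to about 2 mm. A picture is of the moment at which its call begins. There is no depth.
- env.job_done(): hands the job in, once; it reports no verdict.
Trained networks look in a picture, given as the dict that the camera call returned (one of the last four; its "shot" number tells which), for a name from the list of things; names that differ only in an ending like _2 or _b are one class to them, and where a whole thing is asked for, a point or a joint stands for the part that bears it (a point fixed in the world has none). Each returns a list of dicts, best first, with "score" (0 to 1); they miss things now and then, are a little off and sometimes report something else, mostly with a low value. They report only what shows in the picture. A call takes as long as a camera call. They do not tell look-alikes from the thing itself.
- env.masks_of(target, picture): "pixels" (400x640 bool, what is visible of it) and "box" ([left, top, right, bottom] in pixels, round what is visible of it).
- env.tip_of(target, picture): "uv" ([column, row] in pixels: a listed point, or the origin of a listed thing).
The state is a dict: "clock": time; "qpos": joint angles; "qd": joint speeds; "effort": joint torques, N m; "ee_pos": TCP position; "orientation": TCP orientation; "ft_force": force on the tool from outside, world axes, zero at the start; "moment": the same for the moment, N m; "finger_gap": finger opening in mm.
Only numpy, scipy, OpenCV 4.12 (cv2) and the standard library are available. Lean on these libraries where they do the work, as an engineer would, in place of code of your own. Each camera call takes 0.05 s, during which the arm holds its last target. There are 200 camera calls.

## Task

Turn the six-place indexing table on the bench until the round globe bulb has clicked into its detent right in front of the tall test post beside the table, and let go of it. Then press the test button fully down and release it. Do not touch the bulbs, do not press the button while the globe is not at the post, and leave the loose things on the bench where they are.

Things in the scene. Friction and masses are not known exactly. Their poses are not given: they have to be found in the camera images.
- index_base: Fixed base of the indexing table: a round grey housing on a dark steel flange 210 mm across. Origin on the bench, below the table's vertical turning axis. Around it, 142 mm from the axis and in line with four of the six detent places, stand the test post and three low steel hold-down pucks (40 mm across, 20 mm high).
- test_post: The only tall thing fixed beside the table: a round aluminium post 36 mm across at its head, 88 mm high; origin on its axis at bench level, 142 mm from the turning axis. It is beside a different place of the table each time, always in line with a detent.
- index_table (a joint): Angle of the round aluminium disc (220 mm across, top face 70 mm above the bench), which turns without stops on the base; positive is anticlockwise from above, 0 is along the base's x axis. A detent holds it every 60 degrees (at 0, 60, 120 ...); leaving one takes 3 to 4 N at the handle, and let go it swings into the nearest.
- aim (a point): Point that turns with the disc, level with its top face: on the line from the turning axis through the globe, 142 mm from the axis, so that it lies on the test post's axis when the globe is in place.
- globe (a point): Centre of the round white globe bulb, 64 mm across, 135 mm above the bench, 75 mm from the turning axis.
- globe_bulb: The globe bulb itself; origin at its foot on its brass lamp holder, 105 mm above the bench, 75 mm from the turning axis. Four more holders (36 mm across, tops at 105 mm) stand on the disc 60 degrees apart: two with candle bulbs next to the globe, two empty; the handle takes the sixth place, across from the globe.
- candle_a: Candle-shaped white bulb, 34 mm across, 58 mm tall; origin at its foot on the lamp holder, 105 mm above the bench. It stands 60 degrees anticlockwise of the globe.
- candle_b: The other candle-shaped bulb, the same size, 60 degrees clockwise of the globe; origin at its foot.
- handle: Upright black round handle on the disc, 26 mm across, with which the table is turned; it spins freely on its own axis. Origin on its axis at the disc's top face, 70 mm above the bench, 85 mm from the turning axis; it can be gripped from 81 to 145 mm above the bench.
- handle_top (a point): Centre of the handle's top end, 145 mm above the bench.
- switch_box: Fixed grey switch box 100 x 85 x 45 mm with the test button on top; origin at the centre of its underside.
- test_button_top (a point): Centre of the top of the black round test button, 40 mm across, on the switch box.
- test_button (a joint): Travel of the test button in m: 0 released, 0.008 fully down (about 6 N, it springs back).
- tin: Loose steel tin, 70 mm across, 100 mm tall; origin at the centre of its underside.
- wood_block: Loose wooden block 90 x 60 x 45 mm; origin at the centre of its underside.
- screwdriver: Loose screwdriver, 190 mm long, lying along its x axis, handle to -x.
Not all that is in view belongs to the job. Of the things like the switch_box, leave any that is yellow; of the rest the larger one is meant.

How it is judged:
By the outcome, as a careful person would: the job done as asked, in the order asked, and still so for the second after the job is handed in, with the robot touching nothing.
It also fails if it takes over 51 s, if anything falls off the work surface, if the arm or the gripper's body presses on something with over 40 N, if the wrist force passes 120 N, or if a joint passes its speed limit or range.

## Working session

There is one attempt and no reset: what is moved stays moved. The work goes in short steps, Python scripts to look and compute and a tool call to move; the robot and the scene stay as the last step left them, time stands still between calls to the robot, and variables do not carry over. Pictures are saved under pics/ and viewed, about 8 in all and at most 12, crops included, and the job is handed in when it is done.

Besides the shell and the picture viewer there is one more tool, called after "Request:" by a JSON object that holds its "fn" and its "kwargs", one argument or row to a line. drive_tool: Moves the arm, as the interface text tells. Its arguments: {"type":"object","properties":{"commands":{"type":"array","items":{"type":"array","items":{"type":"number"}}},"fingers":{"type":"number"},"squeeze":{"type":"number"}},"required":["commands"]}

```bash
mkdir -p pics; cat > h.py <<'E'
import numpy as np, cv2
from workcell import env
def ray(p,uv):
    K=np.array(p["camera_matrix"]);R=np.array(p["rotation"]);c=np.array(p["position"],float)
    d=R@np.linalg.inv(K)@np.array([uv[0],uv[1],1.0]);return c,d
def atz(p,uv,z):
    c,d=ray(p,uv);return c+d*(z-c[2])/d[2]
def proj(p,X):
    K=np.array(p["camera_matrix"]);R=np.array(p["rotation"]);c=np.array(p["position"],float)
    q=K@(R.T@(np.array(X,float)-c));return q[:2]/q[2]
E
python3 - <<'E'
from h import *
P={n:env.get_image(n) for n in("top","side")}
for n,p in P.items():
    cv2.imwrite(f"pics/{n}0.png",p["image"][:,:,::-1]); print(n,np.array(p["position"]).round(),np.array(p["rotation"]).round(2).tolist())
Z=dict(index_base=0,test_post=0,globe=135,candle_a=105,handle=70,handle_top=145,test_button_top=None,switch_box=0,tin=0,wood_block=0,screwdriver=0,aim=70)
for t,z in Z.items():
    for n,p in P.items():
        for r in env.tip_of(t,p)[:4]:
            print(t,n,round(r["score"],2),np.round(r["uv"]),atz(p,r["uv"],60 if z is None else z).round())
o=env.observe();print(o["clock"],o["ee_pos"],o["orientation"],o["ft_force"],o["finger_gap"])
E
```

```text
top [3.270e+02 1.000e+00 1.193e+03] [-1.94, 2.27, -0.25]
side [ 406. -881.  776.] [-2.21, 0.22, -0.1]Traceback (most recent call last):
  File "<stdin>", line 9, in <module>
  File "h.py", line 7, in atz
    c,d=ray(p,uv);return c+d*(z-c[2])/d[2]
                                      ~^^^
IndexError: invalid index to scalar variable.
```

Rotation is a rotation vector.

```bash
sed -i 's/R=np.array(p\["rotation"\])/R=cv2.Rodrigues(np.array(p["rotation"],float))[0]/' h.py
python3 - <<'E'
from h import *
P={n:env.get_image(n) for n in("top","side")}
Z=dict(index_base=0,test_post=0,globe=135,candle_a=105,handle=70,handle_top=145,test_button_top=None,switch_box=0,tin=0,wood_block=0,screwdriver=0,aim=70)
for t,z in Z.items():
    for n,p in P.items():
        for r in env.tip_of(t,p)[:4]:
            print(t,n,round(r["score"],2),np.round(r["uv"]),atz(p,r["uv"],60 if z is None else z).round())
o=env.observe();print(o["clock"],o["ee_pos"],o["orientation"],o["ft_force"],o["finger_gap"])
E
```

```text
index_base top 0.72 [249. 231.] [541. 197.   0.]
index_base top 0.45 [282. 265.] [431. 118.   0.]
index_base side 0.94 [296. 188.] [528. 196.   0.]
test_post top 0.46 [299. 219.] [553.  52.   0.]
test_post side 0.91 [312. 215.] [552.  59.   0.]
globe top 0.66 [260. 244.] [480. 152. 135.]
globe side 0.62 [274. 158.] [467. 163. 135.]
globe side 0.21 [302. 171.] [534.  82. 135.]
globe side 0.18 [299. 189.] [513.   3. 135.]
candle_a top 0.69 [269. 220.] [545. 126. 105.]
candle_a top 0.43 [236. 255.] [467. 219. 105.]
candle_a top 0.4 [372. 210.] [ 528. -145.  105.]
candle_a side 0.71 [303. 172.] [541. 125. 105.]
candle_a side 0.6 [275. 156.] [473. 225. 105.]
handle top 0.53 [167. 275.] [447. 412.  70.]
handle side 0.63 [320. 157.] [612. 251.  70.]
handle side 0.34 [267. 152.] [453. 310.  70.]
handle_top top 0.58 [215. 205.] [595. 251. 145.]
handle_top side 0.45 [315. 136.] [598. 246. 145.]
test_button_top top 0.59 [415. 174.] [ 618. -286.   60.]
test_button_top top 0.5 [374. 204.] [ 551. -158.   60.]
test_button_top top 0.5 [396. 270.] [ 368. -184.   60.]
test_button_top side 0.78 [321. 2
[... 375 characters left out ...]
. 308.] [ 624. -292.    0.]
switch_box side 0.72 [324. 272.] [ 543. -163.    0.]
tin top 0.98 [306. 143.] [778.   0.   0.]
tin side 0.68 [396. 216.] [784.   7.   0.]
wood_block top 0.67 [169. 273.] [459. 431.   0.]
wood_block side 0.74 [270. 153.] [468. 421.   0.]
screwdriver top 0.71 [464. 211.] [ 505. -418.    0.]
screwdriver side 0.9 [328. 369.] [ 500. -417.    0.]
screwdriver side 0.69 [318. 156.] [626. 365.   0.]
aim top 0.86 [283. 265.] [425. 107.  70.]
aim top 0.49 [248. 233.] [525. 190.  70.]
aim side 0.87 [262. 191.] [422. 104.  70.]
1.45 [207.43690038 616.00836509 404.73869409] [-5.08005856e-01 -3.10024247e+00 -1.12444919e-04] [-0.18663847 -0.08598528 -0.51659784] 91.96158427919207
```

View pics/top0.png

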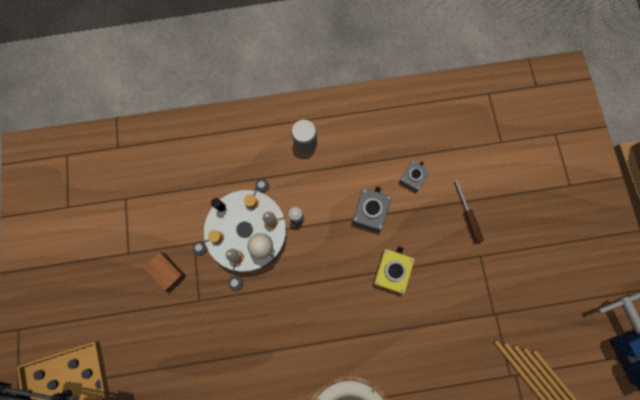

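View pics/side0.png

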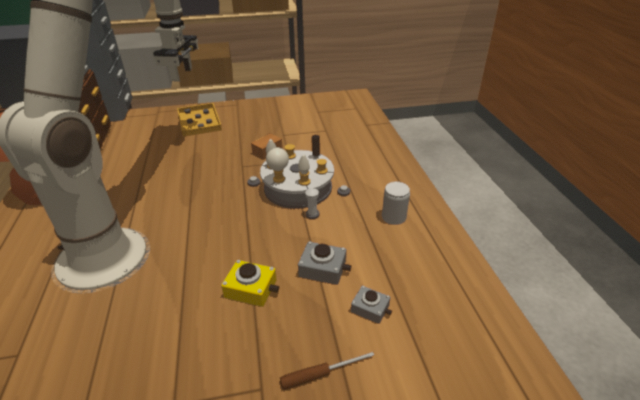

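The top view shows the table at about (245,231) px, the globe at (260,246), the handle at (218,204) and the post at (296,216), with a candle now standing at the post. The three switch boxes are yellow (395,271), large grey (372,210) and small grey (414,175), so the large grey one is the target. I'll refine the handle, globe and button by triangulation.

```bash
cat >> h.py <<'E'
def tri(*pu):
    A=np.zeros((3,3));b=np.zeros(3)
    for p,uv in pu:
        c,d=ray(p,uv);d=d/np.linalg.norm(d);M=np.eye(3)-np.outer(d,d);A+=M;b+=M@c
    return np.linalg.solve(A,b)
def fitaxis(P):
    pass
E
python3 - <<'E'
from h import *
P={n:env.get_image(n) for n in("top","side")}
for t,box in dict(globe=None,handle=None,test_post=None,test_button=None).items():
    for n,p in P.items():
        for r in env.masks_of(t,p)[:4]:
            m=r["pixels"];v,u=np.nonzero(m); print(t,n,round(r["score"],2),"c",u.mean().round(1),v.mean().round(1),"box",r["box"],m.sum())
for t in("handle_top","test_button_top","globe","test_post"):
    a=[[r for r in env.tip_of(t,p)] for p in P.values()]
    for i in a[0][:3]:
        for j in a[1][:3]: print(t,np.round(i["uv"]),np.round(j["uv"]),tri((P["top"],i["uv"]),(P["side"],j["uv"])).round(1))
E
```

```text
globe top 0.83 c 260.0 245.0 box [246.2, 232.4, 273.6, 258.7] 563
globe side 0.93 c 277.3 159.0 box [265.0, 148.9, 289.4, 171.7] 402
handle top 0.48 c 217.9 204.3 box [211.7, 197.1, 226.1, 211.2] 119
handle side 0.74 c 315.3 145.8 box [312.0, 134.3, 317.4, 159.4] 128
test_post top 0.69 c 295.9 215.7 box [290.9, 206.8, 303.5, 223.0] 209
test_post side 0.8 c 311.9 203.2 box [302.8, 186.7, 316.1, 219.2] 332
test_post side 0.64 c 313.0 372.9 box [281.6, 356.0, 373.2, 390.0] 890
test_button top 0.7 c 394.7 270.3 box [385.9, 261.2, 402.0, 280.2] 157
test_button top 0.65 c 372.4 206.8 box [365.0, 200.7, 380.7, 213.7] 138
test_button top 0.45 c 415.4 173.2 box [412.9, 167.9, 420.5, 180.5] 88
test_button side 0.73 c 321.6 250.4 box [315.3, 243.9, 330.8, 259.5] 195
test_button side 0.53 c 247.4 270.6 box [237.0, 263.4, 256.1, 280.8] 237
test_button_top [372. 206.] [324. 250.] [ 547.4 -150.8   61.3]
test_button_top [372. 206.] [372. 294.] [ 622.6 -178.2  -98. ]
test_button_top [372. 206.] [246. 269.] [ 451.  -166.2   84.9]
test_button_top [416. 174.] [324. 250.] [ 556.5 -259.8  176.8]
test_button_top [416. 174.] [372. 294.] [ 623.2 -293.6   47.8]
test_button_top [416. 174.] [246. 269.] [ 472.8 -274.3  206.3]
test_button_top [397. 269.] [324. 250.] [ 452.1 -192.4  108.2]
test_button_top [397. 269.] [372. 294.] [ 502.1 -234.     7.3]
test_button_top [397. 269.] [246. 269.] [ 365.1 -186.6   70.6]
globe [259. 246.] [278. 160.] [477.  155.9 134.4]
```

Request:
{"fn": "drive_tool", "kwargs": {
  "commands": [
    [-0.015,-0.007,0,0,0,-3],
    [-0.045,-0.02,0,0,0,-7],
    [-0.08,-0.036,0,0,0,-12],
    [-0.115,-0.052,0,0,0,-17],
    [-0.15,-0.068,0,0,0,-22],
    [-0.185,-0.083,0,0,0,-27],
    [-0.22,-0.1,0,0,0,-32],
    [-0.255,-0.115,0,0,0,-37],
    [-0.29,-0.131,0,0,0,-42],
    [-0.32,-0.144,0,0,0,-46],
    [-0.34,-0.153,0,0,0,-49],
    [-0.35,-0.158,0,0,0,-50]
  ],
  "fingers": 1
}}

```text
clock: 3.35
ee_pos: [492.2, 350.7, 404.5]
orientation: [-0.845, 3.025, -0.003]
ft_force: [0.5, -0.2, 0.3]
finger_gap: 91.9
```

```bash
cat >> h.py <<'E'
def plan(target,jawdeg=None):
    o=env.observe();R=cv2.Rodrigues(np.array(o["orientation"]))[0]
    p=np.array(o["ee_pos"]);j=np.degrees(np.arctan2(R[1,1],R[0,1]))
    print("t",o["clock"],"pos",p.round(1),"jaw",j.round(1),"z",R[:,2].round(3),"q",np.round(o["qpos"],2),"F",np.round(o["ft_force"],1),"gap",round(o["finger_gap"],1))
    for T in np.atleast_2d(target): print("tool shift to",T,":",(R.T@(np.array(T)-p)).round(1))
    print("x",R[:,0].round(3),"y",R[:,1].round(3))
E
python3 - <<'E'
from h import *
plan([600,251,404])
E
```

```text
t 3.35 pos [492.2 350.7 404.5] jaw 121.2 z [ 0.001 -0.002 -1.   ] q [-0.28  0.43 -0.51  1.67  0.23  1.1   1.26] F [ 0.5 -0.2  0.3] gap 91.9
tool shift to [600 251 404] : [ -40.5 -141.2    0.8]
x [-0.855 -0.518 -0.   ] y [-0.518  0.855 -0.002]
```

Request:
{"fn": "drive_tool", "kwargs": {
  "commands": [
    [-0.004,-0.014,0,0,0,-3],
    [-0.01,-0.035,0,0,0,-7],
    [-0.018,-0.06,0,0,0,-12],
    [-0.025,-0.085,0,0,0,-17],
    [-0.031,-0.107,0,0,0,-22],
    [-0.036,-0.125,0,0,0,-26],
    [-0.039,-0.136,0,0,0,-28],
    [-0.0405,-0.141,0,0,0,-29],
    [-0.0405,-0.141,0,0,0,-29],
    [-0.0405,-0.141,0,0,0,-29]
  ]
}}

```text
clock: 4.18
ee_pos: [596.3, 255.8, 404.6]
orientation: [1.579, -2.716, -0.001]
ft_force: [-0.6, 0.2, -0.8]
finger_gap: 91.8
```

```bash
python3 - <<'E'
from h import *
plan([600,251,291])
ims=[]
for n in("top","side"):
    p=env.get_image(n)
    o=env.observe();e=np.array(o["ee_pos"]); 
    for t in("handle","globe","test_post"):
        for r in env.masks_of(t,p)[:1]:
            v,u=np.nonzero(r["pixels"]);print(n,t,round(r["score"],2),u.mean().round(1),v.mean().round(1),atz(p,(u.mean(),v.mean()),{"handle":115,"globe":135,"test_post":60}[t]).round())
    u,v=proj(p,[e[0],e[1],145]).astype(int); im=p["image"][:,:,::-1][max(v-70,0):v+70,u-90:u+90]
    im=cv2.resize(im,(720,560),interpolation=cv2.INTER_CUBIC)[:, :]
    ims.append(cv2.resize(im,(400,311)))
cv2.imwrite("pics/a.png",np.hstack(ims))
E
```

```text
t 4.1833 pos [596.3 255.8 404.6] jaw 150.3 z [-0.001  0.001 -1.   ] q [-0.05  0.53 -0.57  1.55  0.3   1.15  1.95] F [-0.6  0.2 -0.8] gap 91.8
tool shift to [600 251 291] : [  2.4  -5.7 113.6]
x [-0.495 -0.869 -0.   ] y [-0.869  0.495  0.001]
top test_post 0.74 295.7 215.5 [554.  57.  60.]
side handle 0.5 315.5 145.2 [599. 246. 115.]
side globe 0.97 276.8 159.2 [473. 158. 135.]
side test_post 0.86 311.6 202.7 [550.  37.  60.]
```

View pics/a.png

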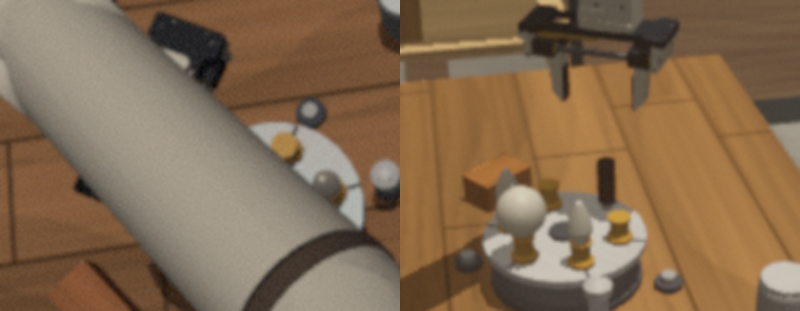

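The gripper is above the handle, which sits between the fingers in the side view, and the candle still faces the post. I'll descend now.

Request:
{"fn": "drive_tool", "kwargs": {
  "commands": [
    [0.003,-0.004,0.012,0,0,0],
    [0.004,-0.006,0.03,0,0,0],
    [0.004,-0.006,0.048,0,0,0],
    [0.004,-0.006,0.062,0,0,0],
    [0.004,-0.006,0.075,0,0,0],
    [0.004,-0.006,0.087,0,0,0],
    [0.004,-0.006,0.098,0,0,0],
    [0.004,-0.006,0.106,0,0,0],
    [0.004,-0.006,0.112,0,0,0],
    [0.004,-0.006,0.113,0,0,0],
    [0.004,-0.006,0.113,0,0,0]
  ]
}}

```text
clock: 5.5
ee_pos: [600.0, 249.0, 291.5]
orientation: [1.58, -2.715, -0.0]
ft_force: [-0.2, -0.4, -0.2]
finger_gap: 91.8
```

```bash
python3 - <<'E'
from h import *
plan([599,249,291])
p=env.get_image("side");o=env.observe();e=np.array(o["ee_pos"])
u,v=proj(p,[e[0],e[1],145]).astype(int)
cv2.imwrite("pics/b.png",cv2.resize(p["image"][:,:,::-1][v-55:v+75,u-80:u+80],(640,520),interpolation=cv2.INTER_CUBIC))
E
```

```text
t 5.5 pos [600.  249.  291.5] jaw 150.4 z [-0.  0. -1.] q [-0.07  0.64 -0.52  1.64  0.37  0.96  1.91] F [-0.2 -0.4 -0.2] gap 91.8
tool shift to [599 249 291] : [0.5 0.8 0.5]
x [-0.494 -0.869  0.   ] y [-0.869  0.494  0.   ]
```

View pics/b.png

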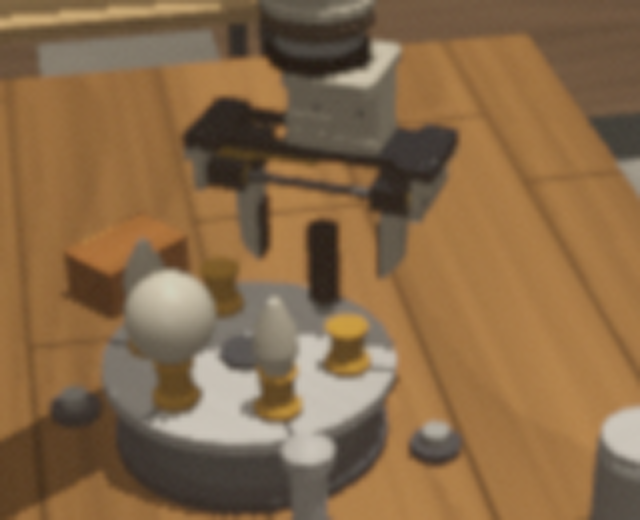

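The handle (crop 322,262) stands between the fingers and is well centred. Closing lightly.

Request:
{"fn": "drive_tool", "kwargs": {
  "commands": [
    [0,0,0,0,0,0],
    [0,0,0,0,0,0],
    [0,0,0,0,0,0],
    [0,0,0,0,0,0],
    [0,0,0,0,0,0],
    [0,0,0,0,0,0],
    [0,0,0,0,0,0],
    [0,0,0,0,0,0],
    [0,0,0,0,0,0],
    [0,0,0,0,0,0]
  ],
  "fingers": 0.1,
  "squeeze": 10
}}

```text
clock: 6.38
ee_pos: [599.9, 248.9, 291.7]
orientation: [1.58, -2.715, -0.0]
ft_force: [-1.1, -0.3, -0.8]
finger_gap: 29.9
```

```bash
python3 - <<'E'
from h import *
ax=np.array([533,199.5]);d=np.array([600,249])-ax;r=np.hypot(*d);a0=np.degrees(np.arctan2(d[1],d[0]));print(r,a0)
T=[[*(ax+85*np.array([np.cos(t),np.sin(t)])),291.5] for t in np.radians([38,43,48,53,58,63,68,73,78,83,88,93,98])]
plan(T)
E
```

```text
83.30216083631925 36.45721009232428
t 6.3833 pos [599.9 248.9 291.7] jaw 150.4 z [-0.  0. -1.] q [-0.07  0.64 -0.52  1.64  0.37  0.96  1.91] F [-1.1 -0.3 -0.8] gap 29.9
tool shift to [599.98091406 251.8312254  291.5       ] : [-2.6  1.4  0.2]
tool shift to [595.16506464 257.46986061 291.5       ] : [-5.1  8.4  0.2]
tool shift to [589.87610154 262.66731017 291.5       ] : [-7.  15.5  0.2]
tool shift to [584.15427697 267.38401835 291.5       ] : [-8.3 22.8  0.2]
tool shift to [578.04313746 271.58408817 291.5       ] : [-8.9 30.2  0.2]
tool shift to [571.58919248 275.23555456 291.5       ] : [-8.9 37.6  0.2]
tool shift to [564.84156044 278.31062764 291.5       ] : [-8.2 45.   0.2]
tool shift to [557.8515949  280.78590426 291.5       ] : [-6.9 52.3  0.2]
tool shift to [550.67249372 282.64254606 291.5       ] : [-5.  59.5  0.2]
tool shift to [543.35889419 283.86642289 291.5       ] : [-2.5 66.4  0.2]
tool shift to [535.96645722 284.4482203  291.5       ] : [ 0.7 73.2  0.2]
tool shift to [528.55144372 284.38351045 291.5       ] : [ 4.4 79.6  0.2]
tool shift to [521.17028642 283.67278584 291.5       ] : [ 8.7 85.6  0.2]
x [-0.494 -0.869  0.   ] y [-0.869  0.494  0.   ]
```

Request:
{"fn": "drive_tool", "kwargs": {
  "commands": [
    [0,0,0,0,0,0],
    [0,0,0,0,0,0],
    [0,0,0,0,0,0],
    [0,0,0,0,0,0],
    [-0.002,0.004,0,0,0,0],
    [-0.003,0.008,0,0,0,0],
    [-0.004,0.012,0,0,0,0],
    [-0.006,0.0165,0,0,0,0],
    [-0.007,0.023,0,0,0,0],
    [-0.008,0.03,0,0,0,0],
    [-0.008,0.0375,0,0,0,0],
    [-0.008,0.0415,0,0,0,0]
  ]
}}

```text
clock: 7.38
ee_pos: [566.8, 275.8, 291.6]
orientation: [1.579, -2.713, 0.003]
ft_force: [-1.1, -5.5, 3.2]
finger_gap: 25.8
```

Request:
{"fn": "drive_tool", "kwargs": {
  "commands": [
    [0,0.004,0,0,0,0],
    [0.001,0.01,0,0,0,0],
    [0.003,0.018,0,0,0,0],
    [0.0055,0.025,0,0,0,0],
    [0.0085,0.0315,0,0,0,0],
    [0.012,0.037,0,0,0,0],
    [0.014,0.0405,0,0,0,0],
    [0.0165,0.044,0,0,0,0],
    [0.0165,0.044,0,0,0,0],
    [0.0165,0.044,0,0,0,0],
    [0.0165,0.044,0,0,0,0]
  ]
}}

```text
clock: 8.3
ee_pos: [521.3, 282.3, 291.6]
orientation: [1.578, -2.714, 0.004]
ft_force: [0.1, -6.8, 2.2]
finger_gap: 25.8
```

```bash
python3 - <<'E'
from h import *
plan([521,284,291.5])
p=env.get_image("side")
for t in("globe","handle_top","candle_a"):
    for r in env.tip_of(t,p)[:2]: print(t,round(r["score"],2),np.round(r["uv"]),atz(p,r["uv"],{"globe":135,"handle_top":145,"candle_a":105}[t]).round())
cv2.imwrite("pics/c.png",cv2.resize(p["image"][:,:,::-1][80:240,200:400],(700,560),interpolation=cv2.INTER_CUBIC))
E
```

```text
t 8.3 pos [521.3 282.3 291.6] jaw 150.3 z [-0.001 -0.003 -1.   ] q [-0.13  0.56 -0.54  1.79  0.36  0.9   1.79] F [ 0.1 -6.8  2.2] gap 25.8
tool shift to [521.  284.  291.5] : [-1.4  1.1  0.1]
x [-0.495 -0.869  0.003] y [-0.869  0.495 -0.001]
globe 0.62 [299. 165.] [529. 114. 135.]
handle_top 0.59 [291. 132.] [530. 286. 145.]
candle_a 0.68 [321. 162.] [601. 165. 105.]
candle_a 0.48 [280. 170.] [479. 145. 105.]
```

View pics/c.png

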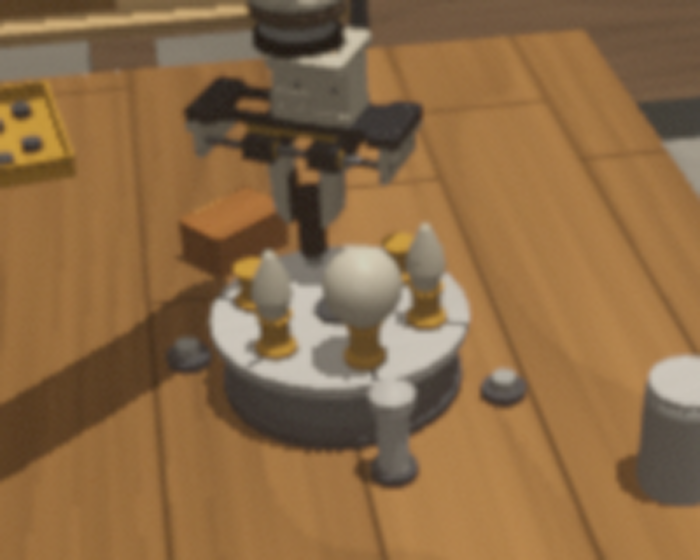

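The globe (crop 362,287) is now close to in line with the post (392,395). Release and let the detent settle, then rise.

Request:
{"fn": "drive_tool", "kwargs": {
  "commands": [
    [0,0,0,0,0,0],
    [0,0,0,0,0,0],
    [0,0,0,0,0,0],
    [0,0,0,0,0,0],
    [0,0,0,0,0,0],
    [0,0,0,0,0,0],
    [0,0,0,0,0,0],
    [0,0,0,0,0,0],
    [0,0,0,0,0,0],
    [0,0,0,0,0,0],
    [0,0,0,0,0,0],
    [0,0,0,0,0,0]
  ],
  "fingers": 1
}}

```text
clock: 9.5
ee_pos: [521.4, 283.7, 291.7]
orientation: [1.58, -2.715, -0.0]
ft_force: [0.2, 0.5, 0.6]
finger_gap: 91.6
```

Request:
{"fn": "drive_tool", "kwargs": {
  "commands": [
    [0,0,-0.008,0,0,0],
    [0,0,-0.022,0,0,0],
    [0,0,-0.04,0,0,0],
    [0,0,-0.058,0,0,0],
    [0,0,-0.075,0,0,0],
    [0,0,-0.09,0,0,0],
    [0,0,-0.102,0,0,0],
    [0,0,-0.11,0,0,0],
    [0,0,-0.113,0,0,0],
    [0,0,-0.113,0,0,0]
  ]
}}

```text
clock: 10.33
ee_pos: [521.5, 283.8, 405.7]
orientation: [-1.579, 2.714, -0.0]
ft_force: [1.2, -0.6, 0.3]
finger_gap: 91.5
```

```bash
python3 - <<'E'
from h import *
plan([547,-150.8,405])
E
```

```text
t 10.3333 pos [521.5 283.8 405.7] jaw 150.4 z [ 0.001  0.001 -1.   ] q [-0.09  0.43 -0.6   1.69  0.27  1.1   1.86] F [ 1.2 -0.6  0.3] gap 91.5
tool shift to [ 547.  -150.8  405. ] : [ 365.3 -236.9    0.5]
x [-0.494 -0.869 -0.001] y [-0.869  0.494 -0.001]
```

Request:
{"fn": "drive_tool", "kwargs": {
  "commands": [
    [0.01,-0.006,0,0,0,0],
    [0.03,-0.019,0,0,0,0],
    [0.055,-0.036,0,0,0,0],
    [0.082,-0.053,0,0,0,0],
    [0.109,-0.071,0,0,0,0],
    [0.136,-0.088,0,0,0,0],
    [0.163,-0.106,0,0,0,0],
    [0.19,-0.123,0,0,0,0],
    [0.217,-0.141,0,0,0,0],
    [0.244,-0.158,0,0,0,0],
    [0.271,-0.176,0,0,0,0],
    [0.298,-0.193,0,0,0,0]
  ],
  "fingers": 0
}}

```text
clock: 11.33
ee_pos: [541.0, -73.2, 403.6]
orientation: [1.578, -2.714, -0.001]
ft_force: [0.2, -0.1, 1.0]
finger_gap: 16.3
```

Request:
{"fn": "drive_tool", "kwargs": {
  "commands": [
    [0.02,-0.013,0,0,0,0],
    [0.037,-0.024,0,0,0,0],
    [0.05,-0.033,0,0,0,0],
    [0.06,-0.039,0,0,0,0],
    [0.067,-0.044,0,0,0,0],
    [0.067,-0.044,0,0,0,0],
    [0.067,-0.044,0,0,0,0]
  ]
}}

```text
clock: 11.92
ee_pos: [546.3, -151.9, 403.5]
orientation: [1.577, -2.716, -0.003]
ft_force: [-0.7, 0.6, -0.3]
finger_gap: 0.6
```

```bash
python3 - <<'E'
from h import *
plan([547,-150.8,405])
p=env.get_image("top");s=env.get_image("side")
for q,n in((p,"top"),(s,"side")):
  for t,z in dict(globe=135,handle=110,test_post=50,test_button=62).items():
    for r in env.masks_of(t,q)[:3]:
        v,u=np.nonzero(r["pixels"]);c=(u.mean(),v.mean());print(n,t,round(r["score"],2),np.round(c,1),atz(q,c,z).round(1))
a=p["image"][:,:,::-1][150:290,170:330]; b=s["image"][:,:,::-1][110:310,220:420]
cv2.imwrite("pics/d.png",np.hstack([cv2.resize(a,(400,350),interpolation=3),cv2.resize(b,(350,350),interpolation=3)]))
E
```

```text
t 11.9167 pos [ 546.3 -151.9  403.5] jaw 150.3 z [-0.002  0.001 -1.   ] q [ 0.84  0.43 -0.78  1.76  0.33  1.1   2.56] F [-0.7  0.6 -0.3] gap 0.6
tool shift to [ 547.  -150.8  405. ] : [-1.3 -0.1 -1.5]
x [-0.496 -0.868 -0.   ] y [-0.868  0.496  0.003]
top globe 0.61 [267.9 216.3] [547.6 123.6 135. ]
top handle 0.41 [208.5 236. ] [525.4 283.7 110. ]
top test_post 0.56 [296.6 215.9] [554.1  55.5  50. ]
top test_button 0.46 [395.1 270.1] [ 367.4 -181.7   62. ]
top test_button 0.37 [373.7 203.1] [ 554.4 -158.1   62. ]
side globe 0.49 [298.3 162.5] [529.7 128.3 135. ]
side test_post 0.53 [312. 205.] [550.8  40.   50. ]
side test_button 0.75 [322.2 250.6] [ 541.9 -153.3   62. ]
side test_button 0.65 [247.5 270.6] [ 364.6 -182.9   62. ]
side test_button 0.44 [371.  295.7] [ 616.7 -307.6   62. ]
```

View pics/d.png

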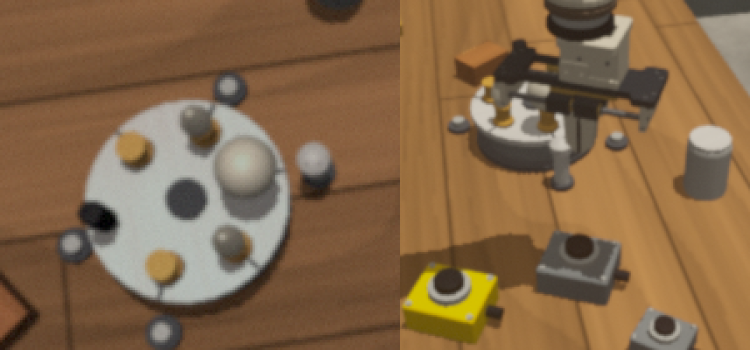

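The top view shows the globe (crop 242,165) pointing at the post (316,165), with the disc's index marks lined up with the post and pucks. The table is seated in its detent. Joint 7 is near its limit, so I'll turn the tool back and descend over the button.

Request:
{"fn": "drive_tool", "kwargs": {
  "commands": [
    [0,0,0.005,0,0,4],
    [0,0,0.015,0,0,9],
    [0,0,0.028,0,0,15],
    [0,0,0.042,0,0,21],
    [0,0,0.056,0,0,27],
    [0,0,0.07,0,0,33],
    [0,0,0.084,0,0,39],
    [0,0,0.097,0,0,45],
    [0,0,0.108,0,0,51],
    [0,0,0.116,0,0,57],
    [0,0,0.12,0,0,60],
    [0,0,0.12,0,0,60]
  ]
}}

```text
clock: 13.42
ee_pos: [546.8, -150.3, 283.7]
orientation: [0.009, -3.14, -0.001]
ft_force: [0.5, 0.6, -0.9]
finger_gap: 0.5
```

```bash
python3 - <<'E'
from h import *
s=env.get_image("side");p=env.get_image("top")
X=tri((p,(372.4,206.8)),(s,(321.9,250.5)));print("tri",X.round(1))
for r in env.masks_of("test_button",s)[:2]+env.tip_of("test_button_top",s)[:2]:
    print({k:np.round(r[k],1) for k in("score","uv","box") if k in r})
o=env.observe();e=np.array(o["ee_pos"]);t=[e[0],e[1],e[2]-178];print("tip px",proj(s,t),"tip down at 61",proj(s,[e[0],e[1],61]))
plan([547,-152,250])
cv2.imwrite("pics/e.png",cv2.resize(s["image"][:,:,::-1][200:300,260:390],(780,600),interpolation=3))
E
```

```text
tri [ 542.9 -152.7   62.3]
{'score': np.float64(0.7), 'box': array([314.9, 245.8, 330. , 257.6])}
{'score': np.float64(0.7), 'box': array([297.7, 241. , 351.4, 285.9])}
{'score': np.float64(0.8), 'uv': array([248.3, 267.7])}
{'score': np.float64(0.6), 'uv': array([323.4, 250. ])}
tip px [324.22024724 235.29890668] tip down at 61 [324.33303431 249.82972471]
t 13.6167 pos [ 547.4 -150.6  285.2] jaw 90.5 z [ 0.001 -0.    -1.   ] q [ 0.6   0.52 -0.49  1.86  0.31  0.84  1.54] F [-0.1  0.5 -0.4] gap 0.7
tool shift to [ 547 -152  250] : [ 0.5 -1.4 35.2]
x [-1.    -0.009 -0.001] y [-0.009  1.    -0.   ]
```

View pics/e.png

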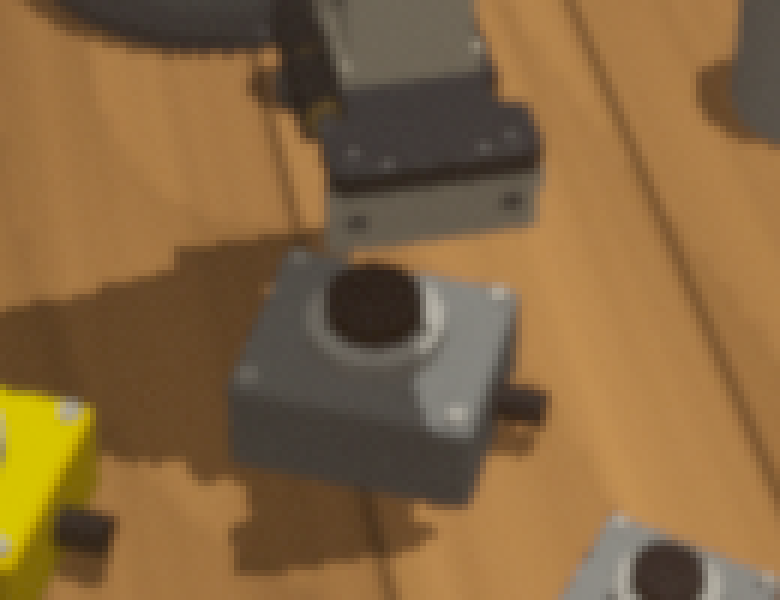

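Request:
{"fn": "drive_tool", "kwargs": {
  "commands": [
    [0.002,-0.0015,0.01,0,0,0],
    [0.002,-0.0015,0.02,0,0,0],
    [0.002,-0.0015,0.029,0,0,0],
    [0.002,-0.0015,0.036,0,0,0],
    [0.002,-0.0015,0.041,0,0,0],
    [0.002,-0.0015,0.043,0,0,0],
    [0.002,-0.0015,0.045,0,0,0],
    [0.002,-0.0015,0.047,0,0,0],
    [0.002,-0.0015,0.048,0,0,0],
    [0.002,-0.0015,0.048,0,0,0]
  ]
}}

```text
clock: 14.45
ee_pos: [544.8, -152.0, 239.0]
orientation: [0.011, -3.14, 0.002]
ft_force: [-9.8, 0.8, 23.2]
finger_gap: 0.7
```

23 N already at tip height 61 mm, which is more than the button alone should give. I'll look before pressing further.

```bash
python3 - <<'E'
from h import *
s=env.get_image("side");p=env.get_image("top")
plan([545,-152,250]);print(env.observe()["moment"])
o=env.observe();e=np.array(o["ee_pos"]);print(proj(s,[e[0],e[1],e[2]-178]))
a=cv2.resize(s["image"][:,:,::-1][200:300,260:390],(494,380),interpolation=3)
b=cv2.resize(p["image"][:,:,::-1][160:260,330:410],(304,380),interpolation=3)
cv2.imwrite("pics/f.png",np.hstack([a,b]))
E
```

```text
t 14.55 pos [ 544.7 -152.   239. ] jaw 90.4 z [-0.002 -0.002 -1.   ] q [ 0.58  0.58 -0.45  1.88  0.36  0.76  1.5 ] F [-9.4  0.5 23.2] gap 0.4
tool shift to [ 545 -152  250] : [ -0.2  -0.  -11. ]
x [-1.    -0.007  0.002] y [-0.007  1.    -0.002]
[ 0.29195     2.35026441 -0.01601486]
[323.33156943 250.39434634]
```

View pics/f.png

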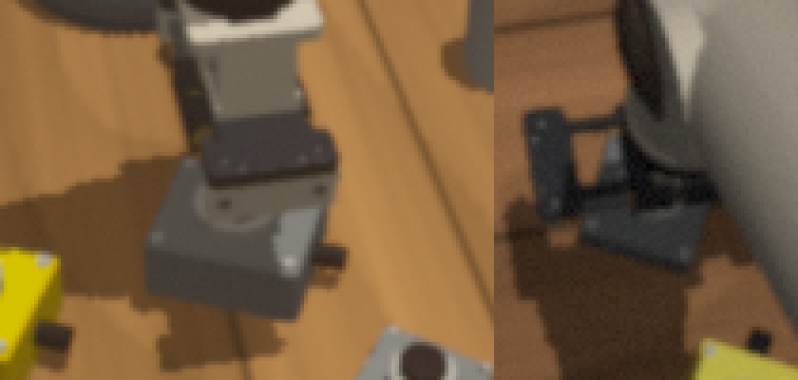

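Request:
{"fn": "drive_tool", "kwargs": {
  "commands": [
    [0,0,-0.001,0,0,0],
    [0,0,-0.002,0,0,0],
    [0,0,-0.002,0,0,0],
    [0,0,-0.002,0,0,0]
  ]
}}

```text
clock: 14.88
ee_pos: [544.7, -152.2, 239.3]
orientation: [0.011, -3.14, 0.001]
ft_force: [-4.9, 0.8, 7.8]
finger_gap: 0.4
```

Request:
{"fn": "drive_tool", "kwargs": {
  "commands": [
    [0,0,-0.001,0,0,0],
    [0,0,-0.002,0,0,0],
    [0,0,-0.002,0,0,0],
    [0,0,-0.002,0,0,0]
  ]
}}

```text
clock: 15.22
ee_pos: [544.7, -152.2, 240.9]
orientation: [0.011, -3.14, 0.001]
ft_force: [-3.2, 0.2, 5.0]
finger_gap: 0.4
```

Request:
{"fn": "drive_tool", "kwargs": {
  "commands": [
    [0,0,-0.001,0,0,0],
    [0,0,-0.002,0,0,0],
    [0,0,-0.002,0,0,0],
    [0,0,-0.002,0,0,0]
  ]
}}

```text
clock: 15.55
ee_pos: [545.2, -152.2, 242.8]
orientation: [-0.011, 3.141, -0.0]
ft_force: [-2.4, -1.1, 3.8]
finger_gap: 0.5
```

Request:
{"fn": "drive_tool", "kwargs": {
  "commands": [
    [0,0,-0.001,0,0,0],
    [0,0,-0.002,0,0,0],
    [0,0,-0.002,0,0,0],
    [0,0,-0.002,0,0,0]
  ]
}}

```text
clock: 15.88
ee_pos: [545.3, -152.2, 244.8]
orientation: [-0.011, 3.141, 0.0]
ft_force: [-1.8, 0.3, 3.5]
finger_gap: 0.3
```

The force falls like a spring: a hard stop near 239 mm, then 5 → 3.5 N as I back off. So the button had bottomed out. I'll confirm by finding where it releases.

Request:
{"fn": "drive_tool", "kwargs": {
  "commands": [
    [0,0,-0.001,0,0,0],
    [0,0,-0.0015,0,0,0],
    [0,0,-0.0015,0,0,0],
    [0,0,-0.0015,0,0,0]
  ]
}}

```text
clock: 16.22
ee_pos: [545.3, -152.2, 246.3]
orientation: [-0.011, 3.141, 0.0]
ft_force: [-0.2, -0.8, 2.3]
finger_gap: 0.4
```

Request:
{"fn": "drive_tool", "kwargs": {
  "commands": [
    [0,0,-0.001,0,0,0],
    [0,0,-0.002,0,0,0],
    [0,0,-0.002,0,0,0],
    [0,0,-0.002,0,0,0]
  ]
}}

```text
clock: 16.55
ee_pos: [545.2, -152.0, 248.1]
orientation: [-0.011, 3.141, 0.0]
ft_force: [-0.2, 0.2, -1.0]
finger_gap: 0.5
```

Request:
{"fn": "drive_tool", "kwargs": {
  "commands": [
    [0,0,-0.001,0,0,0],
    [0,0,-0.003,0,0,0],
    [0,0,-0.003,0,0,0],
    [0,0,-0.003,0,0,0]
  ]
}}

```text
clock: 16.88
ee_pos: [545.2, -152.2, 251.3]
orientation: [-0.011, 3.141, -0.0]
ft_force: [-0.4, 0.1, -0.3]
finger_gap: 0.6
```

Contact ended at about 247 mm and the hard stop was at 239 mm. That 8 mm matches the full button travel, so it was pressed fully and released. Retreating for a last check.

Request:
{"fn": "drive_tool", "kwargs": {
  "commands": [
    [0,0,-0.01,0,0,0],
    [0,0,-0.03,0,0,0],
    [0,0,-0.055,0,0,0],
    [0,0,-0.08,0,0,0],
    [0,0,-0.105,0,0,0],
    [0,0,-0.125,0,0,0],
    [0,0,-0.14,0,0,0],
    [0,0,-0.15,0,0,0],
    [0,0,-0.15,0,0,0],
    [0,0,-0.15,0,0,0]
  ]
}}

```text
clock: 17.72
ee_pos: [545.1, -152.2, 401.5]
orientation: [-0.011, 3.141, -0.001]
ft_force: [0.5, 0.2, -0.5]
finger_gap: 0.1
```

```bash
python3 - <<'E'
from h import *
p=env.get_image("top");s=env.get_image("side")
for t,z in dict(globe=135,handle=110,tin=50,wood_block=25,screwdriver=10).items():
    for r in env.masks_of(t,p)[:1]:
        v,u=np.nonzero(r["pixels"]);print(t,round(r["score"],2),atz(p,(u.mean(),v.mean()),z).round())
o=env.observe();print(o["clock"],np.round(o["ee_pos"]),np.round(o["ft_force"],1))
cv2.imwrite("pics/g.png",np.hstack([cv2.resize(p["image"][100:300,130:500,::-1],(430,232)),cv2.resize(s["image"][100:400,200:450,::-1],(193,232))]))
E
```

```text
globe 0.6 [548. 126. 135.]
handle 0.52 [525. 284. 110.]
tin 0.76 [781.   2.  50.]
wood_block 0.85 [464. 436.  25.]
18.0667 [ 545. -152.  400.] [ 0.3 -0.2 -0.4]
```

View pics/g.png

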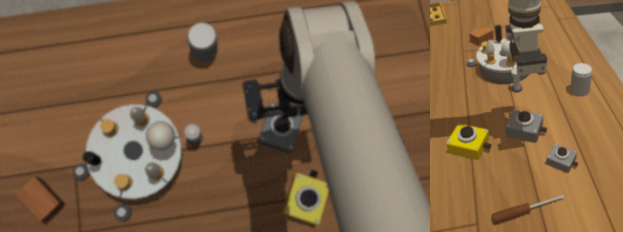

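The globe still faces the post (crop 160,135 against 192,133), and the tin, block and screwdriver are where they were. The arm is clear of everything, so I'll hand in.

```bash
python3 -c "
from workcell import env
print(env.job_done())"
```

```text
the job is handed in; nothing more can be done
None
```

The job is done and handed in at about 18 s of the 51 s allowed. I gripped the handle and turned the table 60° anticlockwise, so the globe moved to the test post. Then I let go and pressed the button on the large grey switch box once with closed fingers.

- **Globe at the post:** After release, the top view shows the disc's index marks in line with the post and pucks. The globe measured about −79° from the axis and the handle pointed to −85°; their mean matches the post at about −82°. The globe was in the same place in the check after pressing.
- **Button:** It met a hard stop at 239 mm tool height (23 N) and lost contact at about 247 mm, which matches the 8 mm full travel. Network measurements put the button top at about 61–62 mm, but contact with the button ended with the fingertips at about 69 mm. I trusted the contact force, but I had no direct view of the button going down.
- **Bench:** The tin, block and screwdriver look unmoved. The tin and block also measured within about 5 mm of their first positions; the network did not find the screwdriver in the last top picture, but it shows in place in the side view. The arm ended clear with no contact force.

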